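# Clamp an exhibit punch in the bench micrometer with the ratchet

### The job

Lay the square-shanked steel punch flat in the channel of the bench micrometer, blunt end first, slide it gently home against the end stop and let go of it. Then wind the spindle down onto the shank by turning the ratchet cap on top clockwise until the ratchet slips, let it slip about a quarter turn (never more than half a turn), and leave the punch clamped there. Press gently throughout, do not wind down by the big thimble under the cap, and leave the other things on the table where they are.

Things in the scene. Friction and masses are not known exactly. Their poses are not given: they have to be found in the camera images.
- punch_center (a point): The punch: dark steel bar, square shank 14 x 14 mm, 130 mm long, then a pale 30 mm taper; about 0.2 kg; lies on the table, taper towards the robot. This point: centre of the shank, 7 mm above its underside. x runs along the bar to the blunt end, 65 mm away; the taper starts 65 mm the other way. z up. Not the shorter, flatter drift near it (100 x 22 x 9 mm).
- gauge: Bench micrometer, fixed: grey base plate 165 x 110 x 14 mm, column at the back, head above. Origin on the spindle axis at table height; z up, x towards the column. Head: x from -22 mm to the column at 34 to 70 mm, underside 108 mm up (nose under it 94 mm), top 134 mm; at most 50 mm wide. More than 25 N on it through the punch is too rough.
- channel (a point): Middle of the open channel's front edge, axes as the gauge, 78 mm before the spindle axis, 53 mm above the table. Channel along x, 20 mm wide, lips 5 mm high; floor 50 to 56 mm above the table, set by hand, unmeasured: feel for it. It does not yield. Face of the end stop (12 mm high): x = +98 mm from here. Punch home: shank centre at x = +33 mm, its tail in free air before the edge.
- spindle: Steel pin, 10 mm diameter, moves straight down on the axis. Origin: centre of its lower face, at the start 76.5 mm above the table; goes down 26 mm, 30 mm per turn (4.8 mm/rad) of the thimble clockwise from above. Turning free takes 0.03 N m. Stays where left. Through the ratchet it presses with 17 N at most; over 25 N on the punch is too much.
- ratchet_grip (a point): Ratchet cap: knurled steel cylinder, 22 mm diameter, 170 to 210 mm above the table on the spindle axis, dark line on top; keeps its height. This point: on its axis, 194 mm up, turning with it. Below, 140 to 166 mm up: the big thimble, 36 mm diameter, with a dark line that starts in line with the cap's. Clockwise, the cap takes the thimble along up to 0.11 N m, then slips.
- ratchet (a joint): How far the cap has slipped on the thimble, rad: 0 at the start, stays 0 while both turn together, grows as the cap slips clockwise.
Things that resemble listed ones, but are neither listed nor needed, are in the scene too. Leave any blue look-alike of the part that bears punch_center alone.

How it is judged:
By the outcome, as a careful person would: the job done as asked, in the order asked, and still so for the second after the job is handed in, with the robot touching nothing.
It also fails if it takes over 72 s, if anything falls off the work surface, if the arm or the gripper's body presses on something with over 40 N, if the wrist force passes 120 N, or if a joint passes its speed limit or range.

### The arm

A 6-joint arm with a two-finger parallel gripper is mounted at the origin on the work surface. World frame = base frame: x ahead of the robot, y to its left, z up, the work surface at z = 0. Lengths are in m, angles in rad, forces in N, time in s.
With the tool pointing down it reaches from about 0.3 to 0.875 m from the base axis. Payload 4.2 kg.
Tool frame: the origin (TCP) lies on the centre line of the jaws, within the pads' length; the fingertips stand 22 mm ahead of it and the grasp point (between the pads) lies 3 mm ahead of it; z points along the fingers, y is the direction in which the jaws open and shut (so a half turn about z gives the same grasp; the last joint's range is limited). The gripper opens to 85 mm and grips with 20 to 120 N. Pads are 22 mm wide; open, the fingers measure 114 mm over their backs; the gripper's body (76 mm by 85 mm) begins 54 mm behind the grasp point. The pads swing forward as they close: fully open they stand 13 mm farther back than shut.
Start: joints at [1.313, 0.32, 1.565, -0, 1.257, -0.02], TCP at [0.135, 0.559, 0.253] pointing down, gripper open.
Joint ranges: [-3.11, 3.11], [-0.84, 2.01], [0.21, 2.61], [-1.34, 4.49], [0.05, 2.63], [-2.56, 2.56]. Speed limits (rad/s): [2.57, 2.57, 3.14, 3.14, 3.14, 3.14].

### API

Orientations are given as a unit quaternion [x, y, z, w].
In Python, from bench import * gives the robot as it stands.
- The arm moves only by the tool send_rows, never from a script. Its argument "rows" is a list that holds one entry, the list of rows, each a list of 5 numbers: the finger opening in m, from 0 to 0.0854, then the shift along the tool's x, y, z in m, then the turn about the tool's z in rad. In form: [[[jaw, tx, ty, tz, turn], ...]]. A call has exactly 10 rows; each row is the pose to reach, as a shift and turn from the pose commanded when the call began, along the tool's axes at that moment; what a row does not reach only later rows make up. A row lasts 1/8 s, in which the tool goes at most 62.5 mm and 10.7 degrees, less where a joint would pass 70% of its speed; a pose out of reach is approached as far as the arm can. A call with a gripper value outside its range is refused whole. The fingers move at their own pace and stop on an object; "newtons" is the grip in N (left out, the last holds). Time passes only in rows, so rows that repeat a pose let the fingers close, or fill a call up. It gives the time, the measured TCP pose, the force and the opening at its end, in the units of the state.
- get_obs(): the state, without advancing time (a new reading comes with each control period).
- snapshot(name): name is "scene" or "top"; returns (picture, depth): 420x560x3 uint8, red, green, blue; 420x560 float32, m along the optical axis (not along the pixel's ray), 0 where there is no reading.
- camera_params(name): a dict with "K" (3x3 intrinsics, pixels), "dist_coeffs" ([k1, k2, p1, p2, k3] as OpenCV has them; the pictures are not rectified), "view" (4x4, takes a point from world to camera coordinates). Camera axes: x right, y up, looking along -z (the intrinsics and any distortion apply to the point x, -y, -z); pixel columns grow to the right and rows downward; lengths in m; the calibration is good to about 2 mm. A picture is of the moment at which its call begins. camera_params takes no time and is no camera call.
- hand_in(): hands the job in, once; it reports no verdict.
The state is a dict: "clock": time; "joints": joint angles; "qd": joint speeds; "tau": joint torques, N m; "tool_pos": TCP position; "tool_rot": TCP orientation; "ft_force": force on the tool from outside, world axes, zero at the start; "ft_torque": the same for the moment, N m; "finger_gap": finger opening in m.
Only numpy, scipy, OpenCV 4.12 (cv2) and the standard library are available. Lean on these libraries where they do the work, as an engineer would, in place of code of your own. Each camera call takes 0.05 s, during which the arm holds its last target. There are 200 camera calls.

## Working session

There is one attempt and no reset: what is moved stays moved. The work goes in short steps, Python scripts to look and compute and a tool call to move; the robot and the scene stay as the last step left them, time stands still between calls to the robot, and variables do not carry over. Pictures are saved under pics/ and viewed, about 8 in all and at most 12, crops included, and the job is handed in when it is done.

Besides the shell and the picture viewer there is one more tool, called after "Request:" by a JSON object that holds its "name" and its "arguments". send_rows: Moves the arm, as the interface text tells. Its arguments: {"type":"object","properties":{"rows":{"type":"array","items":{"type":"array","items":{"type":"array","items":{"type":"number"}}}},"newtons":{"type":"number"}},"required":["rows"]}

```bash
mkdir -p pics; ls
python3 - <<'E'
from bench import *
import cv2,numpy as np
o=get_obs();print({k:np.round(v,3) for k,v in o.items()})
for n in("scene","top"):
    p,d=snapshot(n);cv2.imwrite(f"pics/{n}0.png",p[:,:,::-1]);np.savez(f"{n}0.npz",p=p,d=d)
    c=camera_params(n);print(n,np.round(c["K"],1).tolist(),np.round(c["dist_coeffs"],3),np.round(c["view"],3).tolist())
E
```

```text
pics
{'clock': np.float64(0.0), 'joints': array([ 1.313,  0.32 ,  1.566,  0.   ,  1.257, -0.02 ]), 'qd': array([-0.001, -0.   , -0.   , -0.   ,  0.001, -0.   ]), 'tau': array([-1.0000e-03, -4.1550e+01, -2.3417e+01, -0.0000e+00,  8.0000e-03,
       -0.0000e+00]), 'tool_pos': array([0.135, 0.558, 0.252]), 'tool_rot': array([ 0.119,  0.993, -0.001, -0.   ]), 'ft_force': array([ 0.772,  0.185, -0.259]), 'ft_torque': array([-0.003,  0.001, -0.   ]), 'finger_gap': np.float64(0.086)}
scene [[497.7, 0.0, 270.4], [0.0, 497.7, 209.7], [0.0, 0.0, 1.0]] [-0.135  0.     0.     0.     0.   ] [[0.876, 0.482, 0.007, -0.417], [-0.304, 0.542, 0.783, 0.011], [0.374, -0.688, 0.622, -1.301], [0.0, 0.0, 0.0, 1.0]]
top [[470.7, 0.0, 276.7], [0.0, 470.7, 217.7], [0.0, 0.0, 1.0]] [-0.029  0.     0.     0.     0.   ] [[-0.029, -1.0, 0.003, 0.046], [0.998, -0.029, 0.063, -0.452], [-0.063, 0.005, 0.998, -0.956], [0.0, 0.0, 0.0, 1.0]]
```

View pics/scene0.png

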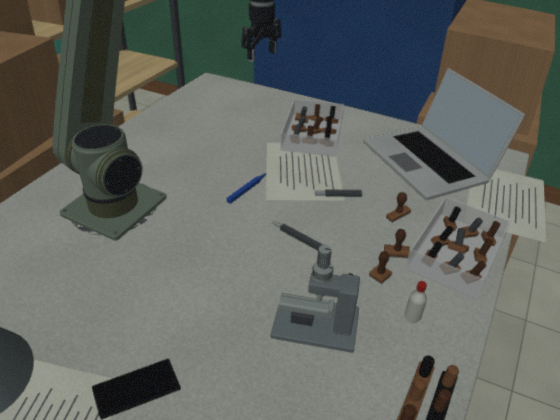

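View pics/top0.png

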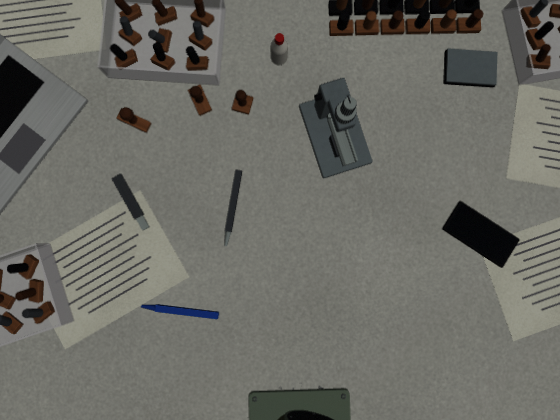

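The bar candidates in the top view are (235,205), (128,195) and (180,312). The one at (235,205) is slim with a pale taper pointing towards the robot, which fits the punch. The one at (128,195) is shorter and wider (the drift), and (180,312) is the blue look-alike. The gauge is at about (338,125), with its channel opening towards (350,165).

```bash
cat > h.py <<'E'
from bench import *
import cv2,numpy as np
def ray(n,uv):
    c=camera_params(n);V=np.array(c["view"]);K=np.array(c["K"])
    q=cv2.undistortPoints(np.array(uv,float).reshape(-1,1,2),K,np.array(c["dist_coeffs"])).reshape(-1,2)
    d=np.c_[q[:,0],-q[:,1],-np.ones(len(q))]@V[:3,:3]
    return -V[:3,:3].T@V[:3,3],d
def plane(n,uv,z):
    o,d=ray(n,uv);return o+d*((z-o[2])/d[:,2])[:,None]
def proj(n,P):
    c=camera_params(n);V=np.array(c["view"]);X=np.atleast_2d(P)@V[:3,:3].T+V[:3,3]
    X=X*[1,-1,-1]
    return cv2.projectPoints(X,np.zeros(3),np.zeros(3),np.array(c["K"]),np.array(c["dist_coeffs"]))[0].reshape(-1,2)
def tri(a,b):
    (o1,d1),(o2,d2)=ray("top",[a]),ray("scene",[b]);d1=d1[0];d2=d2[0]
    s=np.linalg.lstsq(np.c_[d1,-d2],o2-o1,rcond=None)[0]
    p,q=o1+s[0]*d1,o2+s[1]*d2;return (p+q)/2,np.linalg.norm(p-q)
E
python3 - <<'E'
from h import *
p=np.load("top0.npz");im=p["p"];d=p["d"]
g=im.max(2).astype(int)
def big(x0,y0,x1,y1,f=6):
    return cv2.resize(im[y0:y1,x0:x1,::-1],None,fx=f,fy=f,interpolation=cv2.INTER_CUBIC)
s=np.load("scene0.npz")["p"]
a=big(210,160,260,255,6);b=big(290,70,380,185,5);c=cv2.resize(s[235:355,265:365,::-1],None,fx=4.6,fy=4.6,interpolation=cv2.INTER_CUBIC)
H=580;o=np.zeros((600,800,3),np.uint8)
a=cv2.resize(a,(200,380));b=cv2.resize(b,(270,345));c=cv2.resize(c,(320,384))
for i,(t,x) in enumerate(((a,0),(b,205),(c,480))): o[:t.shape[0],x:x+t.shape[1]]=t
cv2.imwrite("pics/crop1.png",o[:390])
m=np.zeros(g.shape,np.uint8);m[160:255,215:255]=(g[160:255,215:255]<85)
n,l,st,ce=cv2.connectedComponentsWithStats(m);k=1+st[1:,4].argmax()
yx=np.argwhere(l==k)[:,::-1];r=cv2.minAreaRect(yx.astype(np.float32));print("dark",st[k],r)
P=plane("top",yx+0.0,0.014);c=P[:,:2].mean(0);w,v=np.linalg.eigh(np.cov((P[:,:2]-c).T));ax=v[:,1]
if ax[0]<0: ax=-ax
t=(P[:,:2]-c)@ax;u=(P[:,:2]-c)@[-ax[1],ax[0]]
print("c",c,"ax",ax,np.degrees(np.arctan2(ax[1],ax[0])),"t",t.min(),t.max(),"u",u.min(),u.max())
# gauge base mask
hsv=cv2.cvtColor(im,cv2.COLOR_RGB2HSV)
for q in [(320,165),(330,165),(340,165),(360,150),(345,105),(237,190),(228,238),(345,60)]: print(q,im[q[1],q[0]],hsv[q[1],q[0]],d[q[1],q[0]])
E
```

```text
dark [224 169  18  76 512] ((231.9261932373047, 206.75169372558594), (7.762411594390869, 76.11796569824219), 10.007980346679688)
c [0.48772897 0.12266974] ax [ 0.97921164 -0.20284125] -11.703156810249887 t -0.08756309476693723 0.07002451588397465 u -0.008472527039277053 0.008158950873272165
(320, 165) [63 70 71] [94 29 71] 0.98157775
(330, 165) [65 73 74] [93 31 74] 0.977982
(340, 165) [65 73 74] [93 31 74] 0.9760175
(360, 150) [66 72 75] [100  31  75] 0.9784681
(345, 105) [ 94 100  97] [ 75  15 100] 0.78663737
(237, 190) [34 36 39] [108  33  39] 0.97309387
(228, 238) [88 95 92] [77 19 95] 0.971844
(345, 60) [115 115 107] [ 30  18 115] 1.006561
```

View pics/crop1.png

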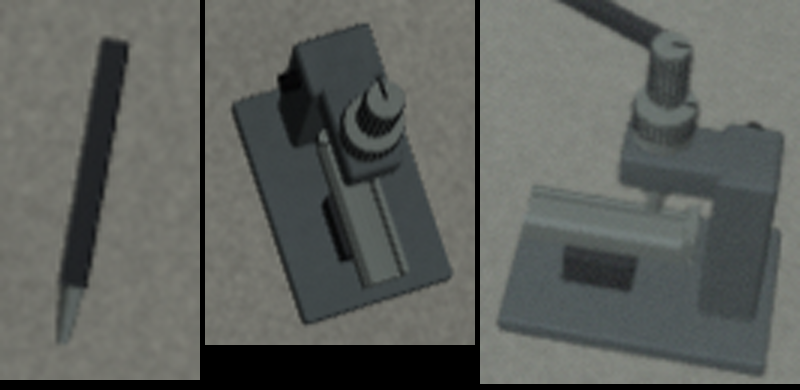

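The crop confirms a square dark bar with a pale taper at (235,205), so this is the punch. The cap top is at about (350,103) in the top view and (325,248) in the scene view.

Run:
```python
from h import *
im=np.load("top0.npz")["p"];d=np.load("top0.npz")["d"];g=im.max(2).astype(int)
m=np.zeros(g.shape,np.uint8);m[160:255,215:255]=(g[160:255,215:255]<62)
n,l,st,ce=cv2.connectedComponentsWithStats(m);k=1+st[1:,4].argmax()
yx=np.argwhere(l==k)[:,::-1]
P=plane("top",yx+0.0,0.012)[:,:2];r=cv2.minAreaRect((P*1000).astype(np.float32));print("punch mm",r)
c=P.mean(0);w,v=np.linalg.eigh(np.cov((P-c).T));ax=v[:,1]*np.sign(v[0,1]);t=(P-c)@ax;print(c,ax,np.degrees(np.arctan2(ax[1],ax[0])),t.min(),t.max())
# gauge outline
m=np.zeros(g.shape,np.uint8);R=(slice(70,190),slice(285,385));m[R]=g[R]<88
m=cv2.morphologyEx(m,cv2.MORPH_CLOSE,np.ones((5,5)));m=cv2.morphologyEx(m,cv2.MORPH_OPEN,np.ones((3,3)))
n,l,st,ce=cv2.connectedComponentsWithStats(m);k=1+st[1:,4].argmax();print(st[k])
cn=max(cv2.findContours((l==k).astype(np.uint8),0,1)[0],key=len)[:,0]
def fit(a,b):
    a,b=np.array(a,float),np.array(b,float);e=(b-a)/np.linalg.norm(b-a);q=cn-a
    s=(abs(q@[-e[1],e[0]])<3)&(q@e>4)&(q@e<np.linalg.norm(b-a)-4)
    W=plane("top",cn[s],0.014)[:,:2].astype(np.float32);f=cv2.fitLine(W,2,0,.01,.01).ravel();return s.sum(),f,np.degrees(np.arctan2(f[1],f[0]))
for A,B in (((323,177),(299,104)),((323,177),(372,162)),((372,162),(352,100))): print(fit(A,B))
for a in ((350,103),(349,103)):
  for b in ((325,248),(326,248)):print(tri(a,b))
print("cap plane",plane("top",[(349.7,102.7)],.21),plane("scene",[(325,248)],.21))
# cap depth refinement
c=camera_params("top");V=np.array(c["view"])
uv=np.argwhere(np.ones((30,30)))[:,::-1]+[335,88]
o,D=ray("top",uv);X=o+D*d[uv[:,1],uv[:,0]][:,None]
s=X[:,2]>.2;print("cap top depth",s.sum(),X[s].mean(0),X[s].min(0),X[s].max(0))
s=(X[:,2]>.155)&(X[:,2]<.172);print("thimble",s.sum(),X[s].min(0),X[s].max(0))
uv=np.argwhere(np.ones((90,80)))[:,::-1]+[300,95];o,D=ray("top",uv);X=o+D*d[uv[:,1],uv[:,0]][:,None]
s=(X[:,2]>.04)&(X[:,2]<.065)&(X[:,0]<.66);r=cv2.minAreaRect((X[s,:2]*1000).astype(np.float32));print("channel",s.sum(),r,np.percentile(X[s,2],[10,50,90]))
```

```text
punch mm ((490.666259765625, 121.81172943115234), (14.083982467651367, 131.86419677734375), 78.73933410644531)
[0.49131182 0.12174418] [ 0.98047825 -0.19662757] -11.33981764616855 -0.06658570421994797 0.06528707057553178
[ 299   78   73  100 4246]
(np.int64(65), array([ 0.95974004,  0.28088966,  0.61175627, -0.04148514], dtype=float32), np.float32(16.313309))
(np.int64(41), array([ 0.28037193, -0.95989144,  0.54885197, -0.11847813], dtype=float32), np.float32(-73.71759))
(np.int64(58), array([ 0.9650684 ,  0.26199797,  0.63284856, -0.14946832], dtype=float32), np.float32(15.188647))
(array([ 0.63232221, -0.09359905,  0.21013147]), np.float64(0.005255446470073221))
(array([ 0.6331419 , -0.09322827,  0.21004025]), np.float64(0.006985064490660387))
(array([ 0.63228589, -0.09228344,  0.20912511]), np.float64(0.004402239856007091))
(array([ 0.63310714, -0.09191071,  0.20903082]), np.float64(0.006134734383777892))
cap plane [[ 0.63049513 -0.09433439  0.21      ]] [[ 0.63434487 -0.09170217  0.21      ]]
cap top depth 151 [ 0.62612912 -0.09194374  0.21910978] [ 0.39228954 -0.10524143  0.20023132] [0.64053216 0.03723933 0.98263695]
thimble 143 [ 0.61800993 -0.11332703  0.15517258] [ 0.64537878 -0.07558965  0.16977961]
channel 670 ((610.6627197265625, -98.19322204589844), (116.15560150146484, 35.98909378051758), 20.81313133239746) [0.05283904 0.05692255 0.06290489]
```

Request:
{"name": "send_rows", "arguments": {"rows": [[[0.085, -0.05, -0.042, 0, 0], [0.085, -0.1, -0.085, 0, -0.01], [0.085, -0.15, -0.128, 0.02, -0.02], [0.085, -0.2, -0.17, 0.04, -0.03], [0.085, -0.25, -0.213, 0.06, -0.04], [0.085, -0.3, -0.256, 0.08, -0.04], [0.085, -0.35, -0.298, 0.1, -0.04], [0.085, -0.402, -0.342, 0.12, -0.04], [0.085, -0.402, -0.342, 0.14, -0.04], [0.085, -0.402, -0.342, 0.14, -0.04]]], "newtons": 50}}

```text
clock: 1.35
tool_pos: [0.4453, 0.1293, 0.1111]
tool_rot: [0.101, 0.995, -0.001, -0.002]
ft_force: [-0.2, 0.0, -0.6]
finger_gap: 0.0847
```

Request:
{"name": "send_rows", "arguments": {"rows": [[[0.085, 0, 0.0015, 0.03, 0], [0.085, 0, 0.0015, 0.06, 0], [0.085, 0, 0.0015, 0.075, 0], [0.085, 0, 0.0015, 0.082, 0], [0.085, 0, 0.0015, 0.084, 0], [0.085, 0, 0.0015, 0.084, 0], [0.04, 0, 0.0015, 0.084, 0], [0.03, 0, 0.0015, 0.084, 0], [0.025, 0, 0.0015, 0.084, 0], [0.025, 0, 0.0015, 0.084, 0]]]}}

```text
clock: 2.6
tool_pos: [0.4459, 0.1332, 0.0294]
tool_rot: [0.099, 0.995, 0.0, 0.0]
ft_force: [0.0, -0.2, -0.6]
finger_gap: 0.0247
```

Run:
```python
from h import *
a,_=snapshot("top");b,_=snapshot("scene")
o=get_obs();print(o["tool_pos"],o["ft_force"])
u=proj("top",[.46,.128,.02])[0].astype(int);v=proj("scene",[.46,.128,.02])[0].astype(int);print(u,v)
f=lambda im,c:cv2.resize(im[c[1]-50:c[1]+50,c[0]-50:c[0]+50,::-1],(400,400),interpolation=cv2.INTER_CUBIC)
cv2.imwrite("pics/g1.png",np.hstack([f(a,u),f(b,v)]))
```

```text
[0.44587186 0.13321709 0.02932924] [ 0.65385738  0.84435776 -1.08507118]
[230 215] [289 227]
```

View pics/g1.png

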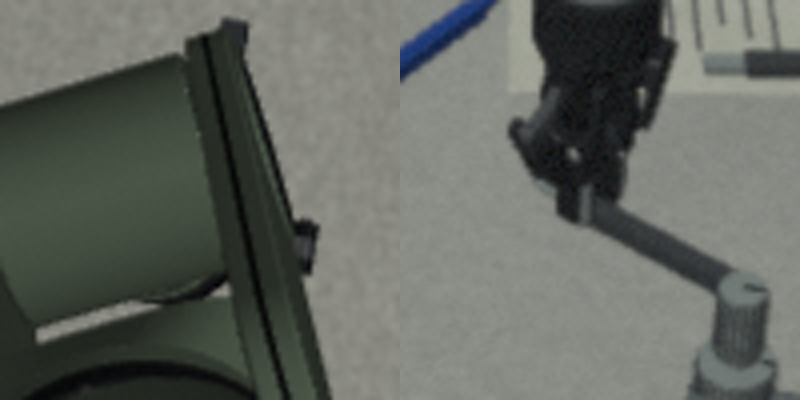

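The jaws straddle the shank near its tail, around (585,205) in the right-hand crop. Next I shift 2 mm, lower 3 mm, close and lift.

Request:
{"name": "send_rows", "arguments": {"rows": [[[0.025, 0, -0.002, 0.002, 0], [0.025, 0, -0.002, 0.003, 0], [0.01, 0, -0.002, 0.003, 0], [0.005, 0, -0.002, 0.003, 0], [0.005, 0, -0.002, 0.003, 0], [0.005, 0, -0.002, 0.003, 0], [0.005, 0, -0.002, 0.003, 0], [0.005, 0, -0.002, 0.003, 0], [0.005, 0, -0.002, 0.003, 0], [0.005, 0, -0.002, 0.003, 0]]], "newtons": 70}}

```text
clock: 3.95
tool_pos: [0.4455, 0.1313, 0.0264]
tool_rot: [0.099, 0.995, 0.0, 0.0]
ft_force: [-2.1, 1.3, 3.8]
finger_gap: 0.0117
```

Request:
{"name": "send_rows", "arguments": {"rows": [[[0.005, 0, 0, -0.03, 0], [0.005, 0, 0, -0.06, 0], [0.005, -0.01, -0.035, -0.09, -0.06], [0.005, -0.022, -0.073, -0.094, -0.13], [0.005, -0.034, -0.112, -0.094, -0.2], [0.005, -0.047, -0.152, -0.094, -0.28], [0.005, -0.059, -0.192, -0.094, -0.36], [0.005, -0.071, -0.23, -0.094, -0.43], [0.005, -0.08, -0.26, -0.094, -0.483], [0.005, -0.08, -0.26, -0.094, -0.483]]]}}

```text
clock: 5.2
tool_pos: [0.4725, -0.1412, 0.1195]
tool_rot: [-0.141, 0.99, 0.0, -0.001]
ft_force: [-0.3, 0.3, -2.6]
finger_gap: 0.0119
```

Run:
```python
from h import *
a,_=snapshot("top");b,_=snapshot("scene")
o=get_obs();print(o["tool_pos"],o["tool_rot"],o["ft_force"])
u=proj("top",[.55,-.12,.09])[0].astype(int);v=proj("scene",[.55,-.12,.09])[0].astype(int);print(u,v)
f=lambda im,c:cv2.resize(im[c[1]-60:c[1]+60,c[0]-50:c[0]+50,::-1],(400,480),interpolation=cv2.INTER_CUBIC)
cv2.imwrite("pics/g2.png",np.hstack([f(a,u),f(b,v)]))
```

```text
[ 0.47207147 -0.13922589  0.11953203] [-1.41554957e-01  9.89929832e-01  5.44733447e-04 -9.08157464e-04] [-0.45807851 -0.44353895 -2.65828218]
[354 162] [274 287]
```

View pics/g2.png

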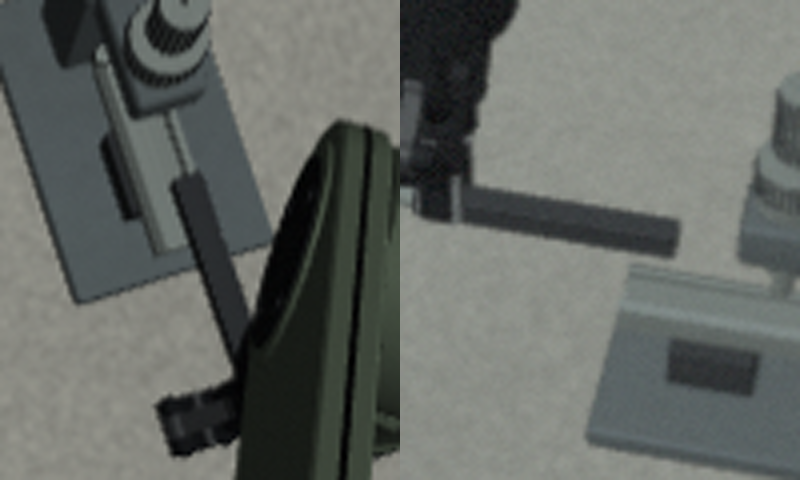

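Run:
```python
from h import *
A=np.array([.632,-.093]);ex=np.array([np.cos(.2847),np.sin(.2847)]);ey=np.array([-ex[1],ex[0]])
G=lambda P:np.round(np.c_[(P[:,:2]-A)@ex,(P[:,:2]-A)@ey]*1000,1)
a,d=snapshot("top");g=a.max(2).astype(int)
m=np.zeros(g.shape,np.uint8);m[130:200,338:368]=(g[130:200,338:368]<62)
n,l,st,ce=cv2.connectedComponentsWithStats(m);k=l[160,355];print(st[k],k)
uv=np.argwhere(l==k)[:,::-1];uv=uv[(uv[:,1]<182)]
dd=d[uv[:,1],uv[:,0]];o,D=ray("top",uv);X=o+D*dd[:,None];print("bar z",np.percentile(X[:,2],[10,50,90]))
for y in range(uv[:,1].min()+1,182,8):
    r=uv[uv[:,1]==y][:,0];print(y,r.min(),r.max(),G(plane("top",[((r.min()+r.max())/2,y)],.107)))
# channel from first image
im=np.load("top0.npz")["p"]
for y in (140,146,152,158): print(y,im[y,325:362].max(1).tolist(),G(plane("top",[(325,y),(362,y)],.058)).tolist())
print("frontcol",im[155:172,348].max(1).tolist(),G(plane("top",[(348,155),(348,172)],.058)).tolist())
```

```text
[346 145  22  55 478] 7
bar z [0.10205774 0.10627692 0.10875005]
146 349 352 [[-55.7  -1.4]]
154 347 355 [[-70.4   2.5]]
162 350 358 [[-86.6   2. ]]
170 353 361 [[-102.7    1.5]]
178 356 367 [[-119.7   -1.7]]
140 [75, 74, 74, 73, 39, 14, 11, 35, 36, 34, 63, 67, 77, 97, 98, 98, 97, 99, 96, 96, 95, 94, 90, 57, 71, 98, 83, 73, 71, 72, 73, 73, 73, 73, 72, 73, 73] [[-20.9, 32.3], [-43.5, -38.0]]
146 [73, 74, 74, 74, 73, 74, 40, 13, 12, 33, 35, 34, 63, 66, 76, 96, 98, 99, 96, 99, 95, 95, 94, 94, 89, 57, 69, 99, 88, 73, 71, 73, 73, 72, 73, 74, 74] [[-32.4, 36.1], [-55.0, -34.1]]
152 [74, 75, 75, 75, 74, 76, 74, 74, 39, 13, 12, 33, 36, 33, 63, 67, 77, 96, 99, 99, 98, 98, 97, 97, 95, 94, 90, 57, 70, 98, 88, 75, 75, 74, 73, 72, 73] [[-43.9, 39.9], [-66.5, -30.2]]
158 [74, 74, 75, 75, 76, 76, 75, 75, 75, 74, 69, 73, 74, 76, 68, 39, 64, 65, 78, 97, 99, 99, 98, 99, 96, 97, 96, 95, 91, 60, 70, 99, 88, 74, 74, 75, 74] [[-55.3, 43.7], [-77.9, -26.4]]
frontcol [97, 98, 98, 99, 99, 97, 99, 100, 92, 68, 70, 74, 75, 74, 66, 67, 100] [[-63.6, -1.7], [-96.0, 9.1]]
```

Run:
```python
from h import *
A=np.array([.632,-.093]);ex=np.array([np.cos(.2847),np.sin(.2847)]);ey=np.array([-ex[1],ex[0]])
W=lambda x,y,z:[*(A+ex*x/1000+ey*y/1000),z]
out=[]
for n,(x0,y0) in (("top",(310,95)),("scene",(272,285))):
    im=np.load(n+"0.npz")["p"][y0:y0+75,x0:x0+65,::-1]
    b=cv2.resize(im,None,fx=6,fy=6,interpolation=cv2.INTER_CUBIC);b=cv2.convertScaleAbs(b,alpha=1.8)
    for y,z,c in ((-2,.058,(0,0,255)),(8,.058,(0,255,0)),(-12,.058,(255,255,0))):
        p=proj(n,[W(-78,y,z),W(-60,y,z)]);q=((p-[x0,y0]+.5)*6).astype(int);cv2.line(b,q[0].tolist(),q[1].tolist(),c,1)
    out.append(b)
cv2.imwrite("pics/ch.png",np.hstack(out))
```

```text
(no output)
```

View pics/ch.png

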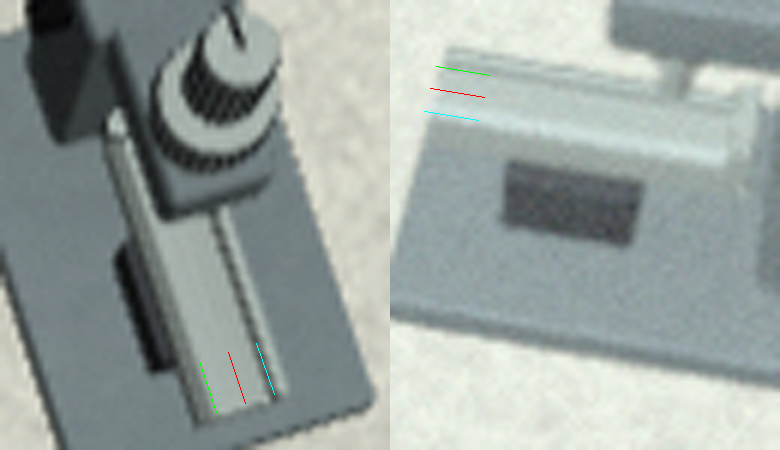

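In the top crop the channel's front centre is about 2 mm to the right of my assumed axis. The camera also sees the held bar about 1.5 mm left of where the kinematics put it. I'll shift about 3.5 mm right, come close above the lips, and look again.

Request:
{"name": "send_rows", "arguments": {"rows": [[[0.005, -0.004, -0.002, 0.005, 0], [0.005, -0.008, -0.0035, 0.012, 0], [0.005, -0.012, -0.0035, 0.02, 0], [0.005, -0.015, -0.0035, 0.026, 0], [0.005, -0.015, -0.0035, 0.029, 0], [0.005, -0.015, -0.0035, 0.029, 0], [0.005, -0.015, -0.0035, 0.029, 0], [0.005, -0.015, -0.0035, 0.029, 0], [0.005, -0.015, -0.0035, 0.029, 0], [0.005, -0.015, -0.0035, 0.029, 0]]]}}

```text
clock: 6.6
tool_pos: [0.4882, -0.1385, 0.0914]
tool_rot: [-0.142, 0.99, 0.0, 0.0]
ft_force: [-0.2, -0.3, -2.5]
finger_gap: 0.0115
```

```bash
cat > look.py <<'E'
from h import *
import sys
A=np.array([.632,-.093]);ex=np.array([np.cos(.2847),np.sin(.2847)]);ey=np.array([-ex[1],ex[0]])
def st():
    o=get_obs();p=o["tool_pos"];print("t",round(o["clock"],2),"gauge mm",np.round([(p[:2]-A)@ex*1e3,(p[:2]-A)@ey*1e3,p[2]*1e3],2),"F",np.round([o["ft_force"][:2]@ex,o["ft_force"][:2]@ey,o["ft_force"][2]],2),"T",np.round(o["ft_torque"],3),"gap",round(o["finger_gap"]*1e3,1),"yaw",np.round(np.degrees(2*np.arctan2(o["tool_rot"][1],o["tool_rot"][0])),2),"j6",round(o["joints"][5],3))
def look(name,ct=(310,95),cs=(262,275)):
    out=[]
    for n,(x0,y0) in (("top",ct),("scene",cs)):
        im=snapshot(n)[0][y0:y0+75,x0:x0+65,::-1]
        out.append(cv2.convertScaleAbs(cv2.resize(im,None,fx=6,fy=6,interpolation=cv2.INTER_CUBIC),alpha=1.8))
    cv2.imwrite("pics/"+name,np.hstack(out))
E
python3 -c "
from look import *
look('a1.png');st()"
```

```text
t 6.7 gauge mm [-150.8    -3.29   91.32] F [-0.55  0.24 -2.1 ] T [0.007 0.105 0.017] gap 11.8 yaw 196.34 j6 -2.155
```

View pics/a1.png

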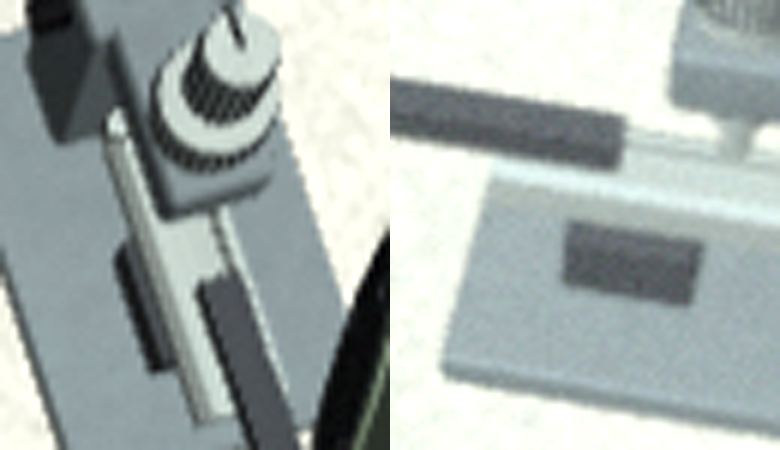

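Request:
{"name": "send_rows", "arguments": {"rows": [[[0.005, 0, 0.0008, 0.002, 0], [0.005, 0, 0.0008, 0.004, 0], [0.005, 0, 0.0008, 0.006, 0], [0.005, 0, 0.0008, 0.007, 0], [0.005, 0, 0.0008, 0.008, 0], [0.005, 0, 0.0008, 0.0085, 0], [0.005, 0, 0.0008, 0.0085, 0], [0.005, 0, 0.0008, 0.0085, 0], [0.005, 0, 0.0008, 0.0085, 0], [0.005, 0, 0.0008, 0.0085, 0]]]}}

```text
clock: 7.95
tool_pos: [0.488, -0.1378, 0.0828]
tool_rot: [-0.142, 0.99, 0.0, 0.0]
ft_force: [0.3, -0.0, -2.0]
finger_gap: 0.0116
```

```bash
python3 -c "
from look import *
st()"
```

```text
t 7.95 gauge mm [-150.77   -2.51   82.83] F [ 0.31 -0.11 -1.98] T [-0.017  0.029 -0.024] gap 11.6 yaw 196.34 j6 -2.154
```

Request:
{"name": "send_rows", "arguments": {"rows": [[[0.005, 0, 0, 0.0003, 0], [0.005, 0, 0, 0.0006, 0], [0.005, 0, 0, 0.0009, 0], [0.005, 0, 0, 0.0012, 0], [0.005, 0, 0, 0.0015, 0], [0.005, 0, 0, 0.0015, 0], [0.005, 0, 0, 0.0015, 0], [0.005, 0, 0, 0.0015, 0], [0.005, 0, 0, 0.0015, 0], [0.005, 0, 0, 0.0015, 0]]]}}

```text
clock: 9.2
tool_pos: [0.4879, -0.1378, 0.0813]
tool_rot: [-0.142, 0.99, 0.0, -0.0]
ft_force: [-1.3, -1.3, 2.4]
finger_gap: 0.0117
```

Request:
{"name": "send_rows", "arguments": {"rows": [[[0.005, 0, 0, 0.0003, 0], [0.005, 0, 0, 0.0006, 0], [0.005, 0, 0, 0.0009, 0], [0.005, 0, 0, 0.0012, 0], [0.005, 0, 0, 0.0012, 0], [0.005, 0, 0, 0.0012, 0], [0.005, 0, 0, 0.0012, 0], [0.005, 0, 0, 0.0012, 0], [0.005, 0, 0, 0.0012, 0], [0.005, 0, 0, 0.0012, 0]]]}}

```text
clock: 10.45
tool_pos: [0.4879, -0.1377, 0.0801]
tool_rot: [-0.142, 0.99, 0.0, -0.0]
ft_force: [-4.5, -1.7, 5.1]
finger_gap: 0.0117
```

```bash
python3 -c "
from look import *
look('a2.png');st()"
```

```text
t 10.55 gauge mm [-150.79   -2.48   80.08] F [-4.92 -0.26  5.87] T [-0.091  0.333  0.021] gap 11.8 yaw 196.34 j6 -2.154
```

View pics/a2.png

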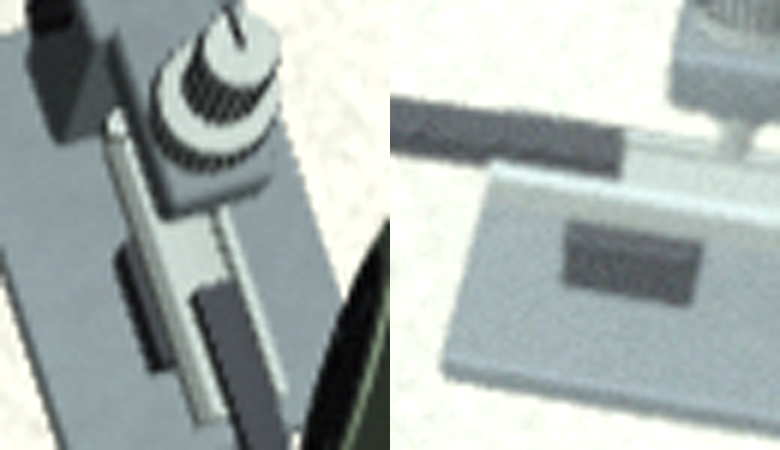

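The bar sits centred between the lips at about (212,300) in the left crop, and its blunt end rests on the floor at about (620,178) in the right crop. I'll raise 1 mm and slide forward 50 mm, which leaves about 10 mm to go.

Request:
{"name": "send_rows", "arguments": {"rows": [[[0.005, 0, 0, -0.001, 0], [0.005, -0.005, 0, -0.001, 0], [0.005, -0.011, 0, -0.001, 0], [0.005, -0.018, 0, -0.001, 0], [0.005, -0.025, 0, -0.001, 0], [0.005, -0.032, 0, -0.001, 0], [0.005, -0.039, 0, -0.001, 0], [0.005, -0.045, 0, -0.001, 0], [0.005, -0.05, 0, -0.001, 0], [0.005, -0.05, 0, -0.001, 0]]]}}

```text
clock: 11.8
tool_pos: [0.5363, -0.1236, 0.0818]
tool_rot: [-0.142, 0.99, -0.0, -0.0]
ft_force: [-4.8, -1.8, 9.1]
finger_gap: 0.0115
```

```bash
python3 -c "
from look import *
st()"
```

```text
t 11.8 gauge mm [-100.44   -2.49   81.78] F [-5.14 -0.33  9.08] T [-0.15   0.732 -0.009] gap 11.5 yaw 196.37 j6 -2.104
```

Request:
{"name": "send_rows", "arguments": {"rows": [[[0.005, 0, 0, 0, 0], [0.005, 0, 0, 0, 0], [0.005, 0, 0, -0.0005, 0], [0.005, 0, 0, -0.001, 0], [0.005, 0, 0, -0.001, 0], [0.005, 0, 0, -0.001, 0], [0.005, 0, 0, -0.001, 0], [0.005, 0, 0, -0.001, 0], [0.005, 0, 0, -0.001, 0], [0.005, 0, 0, -0.001, 0]]]}}

```text
clock: 13.05
tool_pos: [0.5363, -0.1236, 0.0821]
tool_rot: [-0.142, 0.99, 0.0, 0.0]
ft_force: [-0.3, 0.5, 2.3]
finger_gap: 0.0116
```

```bash
python3 -c "
from look import *
look('a3.png');st()"
```

```text
t 13.15 gauge mm [-100.42   -2.48   82.13] F [ 0.56 -0.23  2.24] T [0.119 0.019 0.016] gap 12.0 yaw 196.34 j6 -2.104
```

View pics/a3.png

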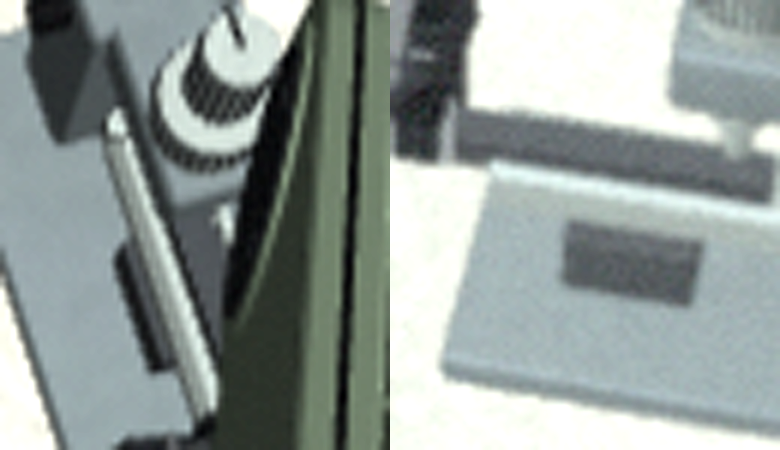

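The shank is in the channel with its blunt end past the spindle, at about (775,190), and it lies nearly parallel to the lip. Force is low, so I advance gently.

Request:
{"name": "send_rows", "arguments": {"rows": [[[0.005, -0.001, 0, 0, 0], [0.005, -0.002, 0, 0, 0], [0.005, -0.003, 0, 0, 0], [0.005, -0.004, 0, 0, 0], [0.005, -0.005, 0, 0, 0], [0.005, -0.006, 0, 0, 0], [0.005, -0.006, 0, 0, 0], [0.005, -0.006, 0, 0, 0], [0.005, -0.006, 0, 0, 0], [0.005, -0.006, 0, 0, 0]]]}}

```text
clock: 14.4
tool_pos: [0.5419, -0.1219, 0.0821]
tool_rot: [-0.142, 0.99, 0.0, 0.0]
ft_force: [-3.9, 0.1, 5.0]
finger_gap: 0.0116
```

Request:
{"name": "send_rows", "arguments": {"rows": [[[0.005, -0.0003, 0, 0, 0], [0.005, -0.0006, 0, 0, 0], [0.005, -0.0009, 0, 0, 0], [0.005, -0.0012, 0, 0, 0], [0.005, -0.0015, 0, 0, 0], [0.005, -0.0015, 0, 0, 0], [0.005, -0.0015, 0, 0, 0], [0.005, -0.0015, 0, 0, 0], [0.005, -0.0015, 0, 0, 0], [0.005, -0.0015, 0, 0, 0]]]}}

```text
clock: 15.65
tool_pos: [0.5423, -0.1218, 0.0821]
tool_rot: [-0.142, 0.99, 0.0, -0.001]
ft_force: [-6.5, -1.9, 5.6]
finger_gap: 0.0116
```

```bash
python3 -c "
from look import *
st()"
```

```text
t 15.65 gauge mm [-94.19  -2.46  82.09] F [-6.75  0.03  5.56] T [-0.307  0.892 -0.072] gap 11.6 yaw 196.35 j6 -2.097
```

Request:
{"name": "send_rows", "arguments": {"rows": [[[0.005, -0.0003, 0, 0, 0], [0.005, -0.0006, 0, 0, 0], [0.005, -0.0009, 0, 0, 0], [0.005, -0.0012, 0, 0, 0], [0.005, -0.0012, 0, 0, 0], [0.005, -0.0012, 0, 0, 0], [0.005, -0.0012, 0, 0, 0], [0.005, -0.0012, 0, 0, 0], [0.005, -0.0012, 0, 0, 0], [0.005, -0.0012, 0, 0, 0]]]}}

```text
clock: 16.9
tool_pos: [0.5424, -0.1217, 0.0821]
tool_rot: [-0.142, 0.99, -0.0, -0.002]
ft_force: [-7.9, -3.7, 8.1]
finger_gap: 0.0119
```

```bash
python3 -c "
from look import *
look('a4.png',ct=(310,75),cs=(290,260));st()"
```

```text
t 17.0 gauge mm [-94.11  -2.43  82.06] F [-9.45 -1.38  8.71] T [-0.557  1.309 -0.06 ] gap 11.7 yaw 196.37 j6 -2.096
```

View pics/a4.png

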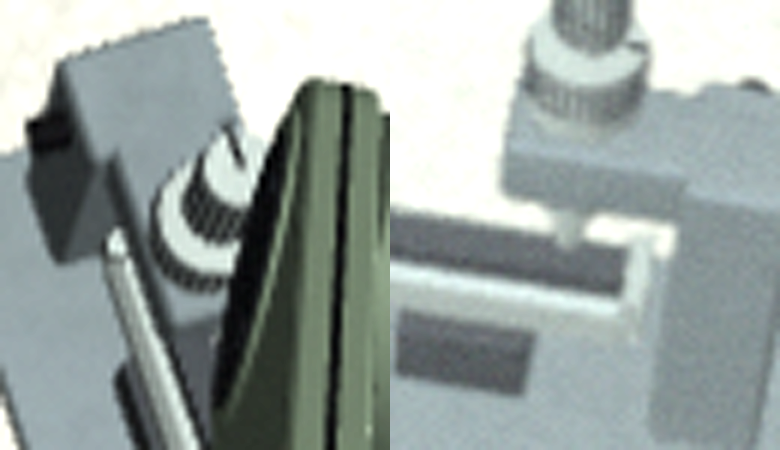

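The bar has stalled at the stop, with its blunt end against it at about (628,270) in the right crop, and the push is about 9 N. I ease off, then open.

Request:
{"name": "send_rows", "arguments": {"rows": [[[0.005, 0.0008, 0, 0, 0], [0.005, 0.0015, 0, 0, 0], [0.005, 0.0015, 0, 0, 0], [0.03, 0.0015, 0, 0, 0], [0.03, 0.0015, 0, 0, 0], [0.03, 0.0015, 0, 0, 0], [0.03, 0.0015, 0, 0, 0], [0.03, 0.0015, 0, 0, 0], [0.03, 0.0015, 0, 0, 0], [0.03, 0.0015, 0, 0, 0]]]}}

```text
clock: 18.25
tool_pos: [0.5429, -0.1217, 0.0821]
tool_rot: [-0.142, 0.99, 0.0, 0.0]
ft_force: [-0.3, 0.1, 1.0]
finger_gap: 0.0301
```

```bash
python3 -c "
from look import *
st()"
```

```text
t 18.25 gauge mm [-93.57  -2.47  82.12] F [-0.27  0.23  1.  ] T [-0.031  0.033  0.014] gap 30.1 yaw 196.34 j6 -2.097
```

Request:
{"name": "send_rows", "arguments": {"rows": [[[0.05, 0, 0, 0, 0], [0.06, 0, 0, -0.01, 0], [0.06, 0, 0, -0.03, 0], [0.06, 0, 0, -0.07, 0], [0.06, 0, 0, -0.12, 0], [0.06, 0, 0, -0.17, -0.1], [0.06, 0, 0, -0.18, -0.2], [0.06, 0, 0, -0.18, -0.3], [0.06, 0, 0, -0.18, -0.42], [0.06, 0, 0, -0.18, -0.42]]]}}

```text
clock: 19.5
tool_pos: [0.5428, -0.1216, 0.2628]
tool_rot: [-0.345, 0.939, -0.0, 0.0]
ft_force: [0.3, 1.2, 0.1]
finger_gap: 0.0603
```

```bash
python3 -c "
from look import *
look('a5.png',ct=(315,85),cs=(270,265));st()"
```

```text
t 19.6 gauge mm [-93.63  -2.46 262.49] F [-0.38  0.71  1.02] T [ 0.001  0.06  -0.028] gap 59.9 yaw 220.3 j6 -2.515
```

View pics/a5.png

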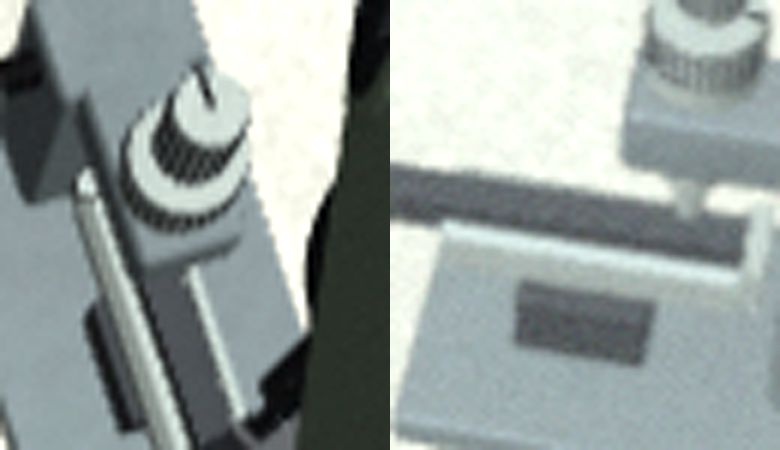

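The punch lies free in the channel, home against the stop at (745,235), and the jaws are clear. Next the gripper goes over the cap.

Request:
{"name": "send_rows", "arguments": {"rows": [[[0.06, -0.012, -0.0055, 0, 0], [0.06, -0.028, -0.0125, 0, 0], [0.06, -0.044, -0.0195, 0, 0], [0.06, -0.06, -0.0265, 0, 0], [0.06, -0.075, -0.0335, 0, 0], [0.06, -0.0831, -0.037, 0, 0], [0.06, -0.0831, -0.037, 0, 0], [0.06, -0.0831, -0.037, 0, 0], [0.06, -0.0831, -0.037, 0, 0], [0.06, -0.0831, -0.037, 0, 0]]]}}

```text
clock: 20.85
tool_pos: [0.6298, -0.0961, 0.2624]
tool_rot: [-0.345, 0.939, -0.0, 0.0]
ft_force: [-0.3, 0.3, 0.4]
finger_gap: 0.0605
```

```bash
python3 -c "
from look import *
st();print(get_obs()['joints'])
"
```

```text
t 20.85 gauge mm [ -2.96  -2.4  262.37] F [-0.2   0.35  0.37] T [-0.023 -0.028 -0.   ] gap 60.5 yaw 220.39 j6 -2.445
[-1.69547081e-01  4.13625889e-01  1.39696920e+00  6.46249199e-05
  1.33072943e+00 -2.44524806e+00]
```

Request:
{"name": "send_rows", "arguments": {"rows": [[[0.06, 0, 0, 0.012, 0], [0.06, 0, 0, 0.03, 0], [0.06, 0, 0, 0.048, 0], [0.06, 0, 0, 0.06, 0], [0.06, 0, 0, 0.0655, 0], [0.06, 0, 0, 0.0655, 0], [0.05, 0, 0, 0.0655, 0], [0.04, 0, 0, 0.0655, 0], [0.03, 0, 0, 0.0655, 0], [0.028, 0, 0, 0.0655, 0]]], "newtons": 25}}

```text
clock: 22.1
tool_pos: [0.6302, -0.096, 0.1968]
tool_rot: [-0.345, 0.938, -0.0, 0.0]
ft_force: [0.2, -1.1, 0.6]
finger_gap: 0.0277
```

```bash
python3 -c "
from look import *
st()
"
```

```text
t 22.1 gauge mm [ -2.6   -2.34 196.76] F [-0.18 -1.15  0.64] T [ 0.001  0.031 -0.007] gap 27.7 yaw 220.4 j6 -2.445
```

Request:
{"name": "send_rows", "arguments": {"rows": [[[0.026, 0, 0, 0, 0], [0.024, 0, 0, 0, 0], [0.022, 0, 0, 0, 0], [0.02, 0, 0, 0, 0], [0.018, 0, 0, 0, 0], [0.015, 0, 0, 0, 0], [0.012, 0, 0, 0, 0], [0.012, 0, 0, 0, 0], [0.012, 0, 0, 0, 0], [0.012, 0, 0, 0, 0]]], "newtons": 35}}

```text
clock: 23.35
tool_pos: [0.6298, -0.0956, 0.1967]
tool_rot: [-0.345, 0.938, 0.0, -0.0]
ft_force: [-2.3, 3.5, 4.3]
finger_gap: 0.0208
```

```bash
python3 -c "
from look import *
st()
"
```

```text
t 23.35 gauge mm [ -2.82  -1.9  196.72] F [-1.22  4.01  4.35] T [0.677 0.606 0.026] gap 20.8 yaw 220.4 j6 -2.445
```

Request:
{"name": "send_rows", "arguments": {"rows": [[[0.012, 0, 0.0006, 0, 0.05], [0.012, 0, 0.0006, 0, 0.15], [0.012, 0, 0.0006, 0, 0.25], [0.012, 0, 0.0006, 0, 0.35], [0.012, 0, 0.0006, 0, 0.45], [0.012, 0, 0.0006, 0, 0.55], [0.012, 0, 0.0006, 0, 0.65], [0.012, 0, 0.0006, 0, 0.75], [0.012, 0, 0.0006, 0, 0.8], [0.012, 0, 0.0006, 0, 0.8]]]}}

```text
clock: 24.6
tool_pos: [0.6291, -0.0932, 0.1967]
tool_rot: [0.048, 0.999, 0.002, -0.001]
ft_force: [-5.8, 9.7, 4.9]
finger_gap: 0.021
```

```bash
python3 -c "
from look import *
st()
"
```

```text
t 24.6 gauge mm [ -2.86   0.61 196.7 ] F [-2.84 10.95  4.87] T [ 1.539  0.763 -0.017] gap 21.0 yaw 174.54 j6 -1.644
```

Request:
{"name": "send_rows", "arguments": {"rows": [[[0.012, -0.0005, 0.0007, 0, 0], [0.012, -0.0012, 0.0014, 0, 0], [0.012, -0.0022, 0.0022, 0, 0], [0.012, -0.0022, 0.0022, 0, 0.05], [0.012, -0.0022, 0.0022, 0, 0.15], [0.012, -0.0022, 0.0022, 0, 0.25], [0.012, -0.0022, 0.0022, 0, 0.35], [0.012, -0.0022, 0.0022, 0, 0.4], [0.012, -0.0022, 0.0022, 0, 0.4], [0.012, -0.0022, 0.0022, 0, 0.4]]]}}

```text
clock: 25.85
tool_pos: [0.6298, -0.0917, 0.1967]
tool_rot: [0.245, 0.97, 0.001, -0.003]
ft_force: [-9.5, 7.3, 7.8]
finger_gap: 0.0209
```

```bash
python3 -c "
from look import *
st()
"
```

```text
t 25.85 gauge mm [ -1.72   1.82 196.69] F [-7.08  9.69  7.84] T [ 1.314  1.408 -0.033] gap 20.9 yaw 151.64 j6 -1.241
```

The cap was gripped about 3.5 mm off along the pads, so the tool orbits the axis as it turns. I open, let the tool settle on the axis, and regrip.

Request:
{"name": "send_rows", "arguments": {"rows": [[[0.03, 0, 0, 0, 0], [0.03, 0, 0, 0, 0], [0.03, 0, 0, 0, 0], [0.03, 0, 0, 0, 0], [0.024, 0, 0, 0, 0], [0.02, 0, 0, 0, 0], [0.012, 0, 0, 0, 0], [0.012, 0, 0, 0, 0], [0.012, 0, 0, 0, 0], [0.012, 0, 0, 0, 0]]]}}

```text
clock: 27.1
tool_pos: [0.6325, -0.0932, 0.1968]
tool_rot: [0.245, 0.97, 0.0, 0.0]
ft_force: [0.9, 3.4, 0.4]
finger_gap: 0.0213
```

```bash
python3 -c "
from look import *
st()
"
```

```text
t 27.1 gauge mm [  0.37  -0.37 196.76] F [1.87 3.04 0.42] T [ 0.531 -0.358 -0.013] gap 21.3 yaw 151.65 j6 -1.241
```

Request:
{"name": "send_rows", "arguments": {"rows": [[[0.012, 0, 0, 0, 0.03], [0.012, 0, 0, 0, 0.06], [0.012, 0, 0, 0, 0.1], [0.012, 0, 0, 0, 0.14], [0.012, 0, 0, 0, 0.18], [0.012, 0, 0, 0, 0.22], [0.012, 0, 0, 0, 0.26], [0.012, 0, 0, 0, 0.3], [0.012, 0, 0, 0, 0.3], [0.012, 0, 0, 0, 0.3]]]}}

```text
clock: 28.35
tool_pos: [0.6324, -0.0933, 0.1967]
tool_rot: [0.387, 0.922, 0.0, 0.0]
ft_force: [2.5, 5.0, 2.4]
finger_gap: 0.0212
```

```bash
python3 -c "
from look import *
st()
"
```

```text
t 28.35 gauge mm [  0.3   -0.39 196.73] F [3.8  4.05 2.38] T [ 0.711 -0.476  0.041] gap 21.2 yaw 134.47 j6 -0.941
```

Request:
{"name": "send_rows", "arguments": {"rows": [[[0.012, 0, 0, 0, 0.03], [0.012, 0, 0, 0, 0.06], [0.012, 0, 0, 0, 0.1], [0.012, 0, 0, 0, 0.14], [0.012, 0, 0, 0, 0.18], [0.012, 0, 0, 0, 0.22], [0.012, 0, 0, 0, 0.26], [0.012, 0, 0, 0, 0.3], [0.012, 0, 0, 0, 0.3], [0.012, 0, 0, 0, 0.3]]]}}

```text
clock: 29.6
tool_pos: [0.6324, -0.0933, 0.1967]
tool_rot: [0.521, 0.854, 0.0, 0.0]
ft_force: [2.9, 4.0, 1.6]
finger_gap: 0.0215
```

```bash
python3 -c "
from look import *
st()
"
```

```text
t 29.6 gauge mm [  0.26  -0.41 196.71] F [3.94 3.05 1.56] T [ 0.756 -0.526  0.021] gap 21.5 yaw 117.26 j6 -0.641
```

Request:
{"name": "send_rows", "arguments": {"rows": [[[0.012, 0, 0, 0, 0.03], [0.012, 0, 0, 0, 0.06], [0.012, 0, 0, 0, 0.1], [0.012, 0, 0, 0, 0.14], [0.012, 0, 0, 0, 0.18], [0.012, 0, 0, 0, 0.22], [0.012, 0, 0, 0, 0.26], [0.012, 0, 0, 0, 0.3], [0.012, 0, 0, 0, 0.3], [0.012, 0, 0, 0, 0.3]]]}}

```text
clock: 30.85
tool_pos: [0.6323, -0.0933, 0.1967]
tool_rot: [0.642, 0.766, 0.0, 0.0]
ft_force: [3.3, 4.3, 1.0]
finger_gap: 0.0213
```

```bash
python3 -c "
from look import *
st()
"
```

```text
t 30.85 gauge mm [  0.23  -0.41 196.73] F [4.32 3.17 0.96] T [ 0.734 -0.417  0.043] gap 21.3 yaw 100.06 j6 -0.341
```

Request:
{"name": "send_rows", "arguments": {"rows": [[[0.012, 0, 0, 0, 0.03], [0.012, 0, 0, 0, 0.06], [0.012, 0, 0, 0, 0.1], [0.012, 0, 0, 0, 0.14], [0.012, 0, 0, 0, 0.18], [0.012, 0, 0, 0, 0.22], [0.012, 0, 0, 0, 0.26], [0.012, 0, 0, 0, 0.3], [0.012, 0, 0, 0, 0.3], [0.012, 0, 0, 0, 0.3]]]}}

```text
clock: 32.1
tool_pos: [0.6323, -0.0933, 0.1967]
tool_rot: [0.75, 0.662, 0.0, -0.0]
ft_force: [1.5, 4.5, 1.8]
finger_gap: 0.021
```

```bash
python3 -c "
from look import *
st()
"
```

```text
t 32.1 gauge mm [ 1.7000e-01 -3.9000e-01  1.9673e+02] F [2.74 3.91 1.79] T [ 0.733 -0.544  0.074] gap 21.0 yaw 82.88 j6 -0.041
```

Request:
{"name": "send_rows", "arguments": {"rows": [[[0.012, 0, 0, 0, 0.03], [0.012, 0, 0, 0, 0.06], [0.012, 0, 0, 0, 0.09], [0.012, 0, 0, 0, 0.12], [0.012, 0, 0, 0, 0.15], [0.012, 0, 0, 0, 0.18], [0.012, 0, 0, 0, 0.2], [0.012, 0, 0, 0, 0.2], [0.012, 0, 0, 0, 0.2], [0.012, 0, 0, 0, 0.2]]]}}

```text
clock: 33.35
tool_pos: [0.6323, -0.0933, 0.1967]
tool_rot: [0.812, 0.584, 0.0, -0.0]
ft_force: [2.6, 3.4, 0.9]
finger_gap: 0.0208
```

```bash
python3 -c "
from look import *
for i in range(4): st();snapshot('top')
"
```

```text
t 33.35 gauge mm [  0.21  -0.39 196.73] F [3.46 2.51 0.86] T [ 0.762 -0.45   0.061] gap 20.8 yaw 71.42 j6 0.159
t 33.4 gauge mm [ 1.8000e-01 -4.1000e-01  1.9672e+02] F [3.67 3.3  1.54] T [ 0.752 -0.475  0.034] gap 21.4 yaw 71.42 j6 0.159
t 33.45 gauge mm [ 1.7000e-01 -3.9000e-01  1.9674e+02] F [3.33 3.36 1.68] T [ 0.689 -0.464  0.074] gap 20.8 yaw 71.42 j6 0.159
t 33.5 gauge mm [ 1.8000e-01 -3.7000e-01  1.9674e+02] F [3.68 3.4  1.26] T [ 0.778 -0.437 -0.019] gap 20.9 yaw 71.42 j6 0.159
```

Request:
{"name": "send_rows", "arguments": {"rows": [[[0.012, 0, 0, 0, 0.03], [0.012, 0, 0, 0, 0.06], [0.012, 0, 0, 0, 0.09], [0.012, 0, 0, 0, 0.12], [0.012, 0, 0, 0, 0.15], [0.012, 0, 0, 0, 0.18], [0.012, 0, 0, 0, 0.2], [0.012, 0, 0, 0, 0.2], [0.012, 0, 0, 0, 0.2], [0.012, 0, 0, 0, 0.2]]]}}

```text
clock: 34.8
tool_pos: [0.6323, -0.0933, 0.1968]
tool_rot: [0.866, 0.5, 0.0, -0.0]
ft_force: [3.4, 3.5, 0.8]
finger_gap: 0.0212
```

```bash
python3 -c "
from look import *
for i in range(4): st();snapshot('top')
"
```

```text
t 34.8 gauge mm [ 1.8000e-01 -3.6000e-01  1.9675e+02] F [4.23 2.4  0.81] T [ 0.758 -0.421 -0.035] gap 21.2 yaw 59.96 j6 0.359
t 34.85 gauge mm [ 1.6000e-01 -3.5000e-01  1.9672e+02] F [3.57 3.32 1.67] T [ 0.77  -0.474  0.054] gap 21.3 yaw 59.96 j6 0.359
t 34.9 gauge mm [ 1.6000e-01 -3.6000e-01  1.9674e+02] F [4.16 2.59 0.28] T [ 0.764 -0.399  0.062] gap 21.3 yaw 59.96 j6 0.359
t 34.95 gauge mm [ 1.7000e-01 -3.8000e-01  1.9674e+02] F [4.29 3.43 1.58] T [ 0.805 -0.452  0.057] gap 21.1 yaw 59.96 j6 0.359
```

```bash
python3 -c "
from look import *
s,_=snapshot('scene');t,_=snapshot('top');np.savez('now.npz',s=s,t=t)
for z in np.arange(.056,.110,.003):
    u,v=proj('scene',[.6327,-.0934,z])[0];i,j=int(round(v)),int(round(u));print(round(z*1e3),i,j,s[i,j-4:j+9].max(1))
u,v=proj('scene',[.6327,-.0934,.166])[0];print(u,v)
i,j=int(v),int(u)
print(s[i-10:i+22,j-16:j+18].max(2))
"
```

```text
56 306 318 [57 56 50 53 54 53 54 54 56 60 56 62 56]
59 305 318 [54 51 52 54 61 62 58 56 59 63 65 61 66]
62 304 318 [58 57 58 63 68 66 61 60 66 66 62 61 65]
65 303 318 [61 57 63 73 85 82 75 63 64 62 59 62 65]
68 302 318 [62 67 69 85 95 97 85 69 67 64 63 63 66]
71 301 318 [ 64  59  73  92 102  99  88  74  67  68  71  75  78]
74 300 318 [ 64  65  74  92 102 101  91  81  80  86  94 106 112]
77 299 318 [ 75  81  81  89 103 101  92  89 108 123 128 130 138]
80 298 319 [116 114 104 102 101  93  92 115 139 144 140 143 141]
83 297 319 [137 131 113 102 101  95  94 102 130 143 142 139 139]
86 296 319 [140 130 115 106 102  99  90  92 106 126 135 125 123]
89 295 319 [132 116 105 100  97  90  85  78  80  88 100  97  91]
92 294 319 [109  94  83  82  86  80  78  75  76  73  79  76  79]
95 293 319 [86 82 81 81 79 74 76 78 74 79 77 78 78]
98 292 319 [78 77 78 80 78 80 80 82 79 78 78 79 77]
101 290 319 [84 80 81 82 81 83 83 79 81 78 81 85 81]
104 289 319 [80 85 82 80 84 84 83 82 85 81 82 83 81]
107 288 320 [86 85 86 80 83 84 84 84 83 84 85 86 90]
321.91563540562896 266.1129788356167
[[150 149 144 ...  35  33  17]
 [147 148 148 ...  30  38  49]
 [144 144 142 ...  49  76 110]
 ...
 [142 141 141 ...  96 101  97]
 [141 138 133 ...  99 102  99]
 [143 143 133 ... 103 100 101]]
```

```bash
python3 -c "
from look import *
a=cv2.imread('pics/a5.png')[:,390:].max(2);a=cv2.resize(a,(65,75),interpolation=cv2.INTER_AREA)
b=cv2.imread('pics/a4.png')[:,390:].max(2);b=cv2.resize(b,(65,75),interpolation=cv2.INTER_AREA)
s=np.load('now.npz')['s'].max(2);s0=np.load('scene0.npz')['p'].max(2)
for r in range(294,308): print(r,(a[r-265,44:56]/1.8).astype(int),s[r,314:326],s0[r,314:326])
print()
for r in range(258,282): print(r,s0[r,304:342],'|',s[r,304:342])
" | sed 's/\n / /'
```

```text
294 [125 107  93  84  83  82  81  77  76  74  74  76] [127 109  94  83  82  86  80  78  75  76  73  79] [118  98  83  77  76  79  74  73  71  68  71  73]
295 [138 129 116 103 101  97  91  83  79  78  90  98] [140 132 116 105 100  97  90  85  78  80  88 100] [129 120 108  96  95  91  87  73  73  75  82  92]
296 [141 140 126 112 104  98  97  91  92 108 122 131] [142 140 130 115 106 102  99  90  92 106 126 135] [131 130 117 105  99  94  91  83  87 101 117 124]
297 [135 135 129 115 102  98  95  92 104 126 137 141] [136 137 131 113 102 101  95  94 102 130 143 142] [126 126 120 106  97  93  84  84  98 118 132 130]
298 [107 114 110 105 101  97  92  91 110 136 141 141] [109 116 114 104 102 101  93  92 115 139 144 140] [117 114 109 100  94  92  83  83 104 128 132 131]
299 [ 73  80  80  86  98  98  90  87 102 122 128 131] [ 75  81  81  89 103 101  92  89 108 123 128 130] [110 111 103  96  92  91  81  82 105 117 122 123]
300 [ 64  65  63  74  89  94  86  78  76  89  98 105] [ 64  65  74  92 102 101  91  81  80  86  94 106] [103 108 103  97  95  92  84  93 105 108 111 113]
301 [61 63 62 68 75 78
[... 7832 characters left out ...]
71  70  69  72  75  88  95  97  96  96  93  95  95  94
  93  95]
280 [132 130 129 129 125 104  87  89  90  88  90  99 100  97  92  94  89  84
  86  76  70  72  72  71  72  75  76  84  88  89  89  94  89  89  89  88
  90  89] | [145 142 141 143 139 112  94  98  96  96 100 104 104 102  97  90  88  86
  88  83  78  85  81  82  79  81  87  92  93  96  94  96  96  96  96  91
  95  96]
281 [132 133 130 129 124 104  90  88  91  93  85  90 100  97  95  92  92  93
  90  85  86  80  77  75  78  76  83  90  88  86  91  92  89  89  90  89
  88  87] | [145 146 144 143 136 109  97  98 101  96  99  94 101 103 100 100  98  97
  96  90  90  87  86  84  85  89  94  94  97  93  94  95  97  98  96  96
  96  97]
```

```bash
python3 -c "
from look import *
P=plane('scene',[(330.7,267.3),(322.2,271.9),(322.6,274),(313,268),(332.3,268)],.166)[:,:2]
C=plane('scene',[(322.6,267.0)],.166)[0,:2];print(C,P)
c=P[2]-[0,0]
for Q in (C,np.array([.6327,-.0934]),np.array([.634,-.092])):
  a=np.degrees(np.arctan2(*(P[:2]-Q).T[::-1]));print(a,a[0]-a[1],np.linalg.norm(P[:2]-Q,axis=1))
p=[proj('scene',[.6327,-.0934,z])[0][1] for z in(.0765,.065)];print(p)
"
```

```text
[ 0.63471752 -0.09486869] [[ 0.64788268 -0.08847831]
 [ 0.6391667  -0.10650526]
 [ 0.64193924 -0.11092645]
 [ 0.62058543 -0.10557756]
 [ 0.65113238 -0.08871713]]
[ 25.89199428 -69.07592292] 94.96791719888401 [0.01463414 0.01245812]
[ 17.9608584  -63.73627961] 81.69713800911111 [0.01596047 0.0146139 ]
[ 14.23424007 -70.39435682] 84.6285968838697 [0.01432239 0.01539796]
[np.float64(299.086601295996), np.float64(303.0273749689558)]
```

The thimble line in the scene view moved from (330.7,267.3) to (322.2,271.9), a turn of about 85°, while the tool turned 160°. So the spindle is already on the shank and the ratchet has slipped about 75°. I turn 0.2 rad more and read the torque while moving.

Request:
{"name": "send_rows", "arguments": {"rows": [[[0.012, 0, 0, 0, 0], [0.012, 0, 0, 0, 0.02], [0.012, 0, 0, 0, 0.04], [0.012, 0, 0, 0, 0.06], [0.012, 0, 0, 0, 0.08], [0.012, 0, 0, 0, 0.1], [0.012, 0, 0, 0, 0.12], [0.012, 0, 0, 0, 0.14], [0.012, 0, 0, 0, 0.17], [0.012, 0, 0, 0, 0.2]]]}}

```text
clock: 36.35
tool_pos: [0.6323, -0.0933, 0.1967]
tool_rot: [0.912, 0.41, 0.0, -0.0]
ft_force: [3.6, 3.7, 2.2]
finger_gap: 0.0212
```

```bash
python3 -c "
from look import *
for i in range(5): st();snapshot('top')
"
```

```text
t 36.35 gauge mm [ 1.7000e-01 -3.5000e-01  1.9675e+02] F [4.53 2.58 2.23] T [ 0.788 -0.445  0.074] gap 21.2 yaw 48.45 j6 0.56
t 36.4 gauge mm [ 1.9000e-01 -3.0000e-01  1.9676e+02] F [4.55 2.96 1.02] T [ 0.706 -0.452  0.037] gap 21.2 yaw 48.41 j6 0.561
t 36.45 gauge mm [ 1.8000e-01 -3.3000e-01  1.9673e+02] F [3.7  2.46 1.06] T [ 0.79  -0.401  0.059] gap 21.2 yaw 48.48 j6 0.56
t 36.5 gauge mm [ 1.7000e-01 -3.2000e-01  1.9676e+02] F [3.09 2.77 1.37] T [ 0.752 -0.383  0.051] gap 21.0 yaw 48.5 j6 0.559
t 36.55 gauge mm [ 1.7000e-01 -3.6000e-01  1.9672e+02] F [3.94 2.78 1.5 ] T [ 0.778 -0.407  0.037] gap 21.3 yaw 48.5 j6 0.559
```

Request:
{"name": "send_rows", "arguments": {"rows": [[[0.03, 0, 0, 0, 0], [0.05, 0, 0, 0, 0], [0.05, 0, 0, 0, 0], [0.05, 0, 0, -0.01, 0], [0.05, 0, 0, -0.03, 0], [0.05, 0, 0, -0.06, 0], [0.05, 0, 0, -0.1, 0], [0.05, -0.045, 0.045, -0.1, 0], [0.05, -0.085, 0.085, -0.1, 0], [0.05, -0.12, 0.12, -0.1, 0]]]}}

```text
clock: 37.85
tool_pos: [0.6424, -0.265, 0.2976]
tool_rot: [0.912, 0.411, 0.0, 0.001]
ft_force: [0.0, -0.2, 0.1]
finger_gap: 0.0502
```

Run:
```python
from look import *
st()
t,_=snapshot("top");s,_=snapshot("scene");np.savez("end1.npz",t=t,s=s)
f=lambda im,x,y:cv2.resize(im[y:y+50,x:x+40,::-1],(400,500),interpolation=cv2.INTER_CUBIC)
o=np.hstack([f(t,325,85),f(s,302,240)]);o=cv2.convertScaleAbs(o,alpha=1.5)
# third: scene wide 
w=cv2.resize(s[225:355,245:370,::-1],(500,520))
cv2.imwrite("pics/end1.png",o)
```

```text
t 37.85 gauge mm [ -38.28 -168.02  297.61] F [-0.06 -0.2   0.09] T [-0.001 -0.007  0.027] gap 50.2 yaw 48.5 j6 0.317
```

Run:
```python
from h import *
o=np.load("end1.npz");t=o["t"].max(2);s=o["s"].max(2)
np.set_printoptions(linewidth=250)
print("top cap rows 92..118 cols 336..360");print(t[92:122,334:362])
print("scene");print(s[240:254,312:340])
```

```text
top cap rows 92..118 cols 336..360
[[ 79  79  79  78  78  77  76  78  79  79  80  81  81  80  80  89 130 133 133 132 132 129 128 128 128 127 126 130]
 [ 80  80  79  80  78  77  77  79  78  78  81  78  79  78  77  95 129 133 133 133 136 131 129 128 125 125 127 132]
 [ 79  79  80  79  78  78  78  78  78  79  80  77  75  71  67  76 115 129 131 132 135 134 133 130 125 125 128 133]
 [ 78  78  80  80  78  79  78  78  79  79  80  77  68  56  53  74  96 128 132 132 131 132 133 133 130 131 127 130]
 [ 79  79  80  80  79  77  77  78  80  79  79  78  73  41  58  82 105 117 130 134 132 129 130 133 135 132 127 129]
 [ 79  78  79  78  79  78  77  78  79  81  79  79  75  81  93  95 110 105 119 127 132 129 131 132 134 131 126 126]
 [ 77  78  78  78  79  78  78  78  79  81  68  84  87 111 111 109 109 111 110 113 125 119 131 130 129 129 127 124]
 [ 76  77  78  79  78  78  79  79  79  80  48 100 113 112 110 110 111 111 110 111 116 118 128 122 124 127 129 125]
 [ 76  76  77  79  80  79  80  80  80  72  64 110 113 111 109 110 110 111 110 112 113 121 109 122 123 127 130 127]
 [ 77  76  78  77  78  78  79 
[... 3302 characters left out ...]
 156 157]
 [152 152 157 156 154 147 123  85  78  74  74  77  89 117 132 136 133 137 137 139 152 155 154 153 154 154 151 150]
 [154 152 152 154 152 141 101  97 101  99  99 102 112 129 131 132 134 134 130 134 153 152 153 153 153 154 151 150]
 [151 151 153 153 148 134  96 108 123 130 129 126 133 134 133 133 131 129 123 115 151 154 154 150 153 150 152 153]
 [148 149 151 152 148 131  87  97 121 129 132 135 138 133 135 134 131 121 107 117 151 154 153 150 150 150 148 156]
 [152 154 154 153 151 132  83  80 104 117 127 130 133 132 136 131 115  94  82 112 149 154 152 151 152 156 153 149]
 [153 151 154 149 149 132  77  74  82 108 107 111 108 107 103 102  90  80  80 116 151 153 152 153 153 151 153 154]]
```

Run:
```python
from h import *
s=np.load("end1.npz")["s"]
print(s.max(2)[268:276,314:332])
cv2.imwrite("pics/fin.png",cv2.convertScaleAbs(cv2.resize(s[205:345,235:375,::-1],(590,590),interpolation=cv2.INTER_CUBIC),alpha=1.3))
```

```text
[[102 128 128 131 128 123 113 106  98  85  95  92 101 114 127 130 130 127]
 [ 87 125 127 129 131 131 126 127 118 105 110 121 126 130 130 129 126 124]
 [ 87 124 131 126 131 130 129 130 126 124 125 127 131 128 128 128 125 115]
 [ 73 109 121 129 132 130 131 127 112  88 114 128 131 129 129 125 114  86]
 [ 61  88 111 116 126 130 126 128 109  80 111 130 129 126 120 105  88  71]
 [ 57  78  93  94 108 112 119 122 113  87 111 124 122 111  93  78  68  60]
 [ 58  73  81  82  88  91  96  99 103  99 100 101  93  86  77  70  59  56]
 [ 71  77  80  82  82  84  87  86  93  83  89  80  79  76  68  63  66  63]]
```

View pics/fin.png

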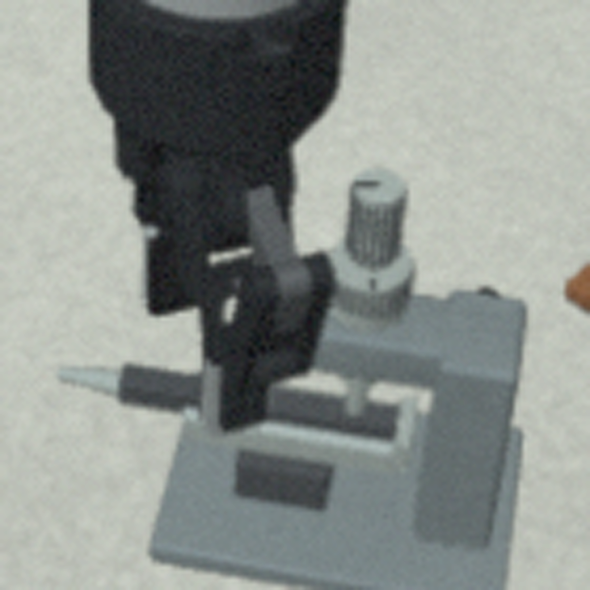

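Run:
```python
from h import *
np.set_printoptions(linewidth=200)
a=np.load("now.npz")["s"].astype(int).max(2);x=[snapshot("scene")[0].astype(int).max(2) for _ in range(6)];b=np.mean(x,0).round().astype(int)
def shift(r,c):
    A=a[r,c].astype(np.float32);B=b[r,c].astype(np.float32);return cv2.phaseCorrelate(A,B,cv2.createHanningWindow(A.shape[::-1],cv2.CV_32F))
print("column shift",shift(slice(300,335),slice(325,360)))
for r in range(299,308): print(r,a[r,314:326],b[r,314:326])
for r in range(269,275): print(r,a[r,316:330],b[r,316:330])
```

```text
column shift ((0.06410322759129983, -0.0009057137099865997), 1.1126597413310297)
299 [ 75  81  81  89 103 101  92  89 108 123 128 130] [ 80  87  88  97 108 104  97  94 111 130 137 141]
300 [ 64  65  74  92 102 101  91  81  80  86  94 106] [ 66  69  78  98 107 105  96  87  83  94 105 110]
301 [ 64  59  73  92 102  99  88  74  67  68  71  75] [ 66  68  79  97 108 105  93  79  70  72  78  78]
302 [62 67 69 85 95 97 85 69 67 64 63 63] [ 66  67  74  90 102 101  90  76  67  66  68  68]
303 [61 57 63 73 85 82 75 63 64 62 59 62] [67 67 68 78 87 85 78 70 68 68 66 67]
304 [58 57 58 63 68 66 61 60 66 66 62 61] [62 62 64 66 66 66 64 64 66 68 66 67]
305 [54 51 52 54 61 62 58 56 59 63 65 61] [55 55 58 60 63 63 62 62 63 65 66 68]
306 [57 56 50 53 54 53 54 54 56 60 56 62] [60 59 55 55 56 56 54 56 57 60 61 64]
307 [90 81 72 60 56 56 56 52 48 49 51 53] [94 85 73 68 63 61 60 58 56 54 54 55]
269 [121 121 123 121 120 118 111  98  91  79  82  80  97 115] [ 60  94 120 128 127 126 116 105 109 120 126 126 129 128]
270 [122 124 124 125 122 120 115 110 103 101 108 114 119 120] [ 67 102 126 130 130 130 126 122 126 128 130 129 129 128]
271 [113 120 123 123 124 106  80  92 117 117 119 124 120 119] [ 74 110 129 130 130 129 112  87 113 128 129 129 128 125]
272 [ 97 108 119 120 122 110  79  94 118 122 122 120 116 103] [ 73 104 125 128 128 127 108  80 111 128 128 126 119 106]
273 [ 82  98  97 106 112 104  92 106 121 119 115 103  84  74] [ 68  91 108 113 120 123 113  88 112 125 121 111  91  81]
274 [70 77 84 93 92 95 96 94 92 94 90 80 69 60] [ 64  80  88  91  99 102 104  98 100  99  94  86  80  69]
```

The final picture shows the punch home, the spindle on it at (355,415), and the cap line at (370,183). The thimble line moved from col 322.2 to 323.0 on release, about 5° back. That could be sideways grip force unwinding it, so I'll regrip centred, snug it lightly and release cleanly.

Run:
```python
from look import *
st();o=get_obs();print(o["tool_pos"])
x=np.array([np.cos(np.radians(48.5)),np.sin(np.radians(48.5))]);y=np.array([x[1],-x[0]])
d=np.array([.6324,-.0932])-o["tool_pos"][:2];print("tx,ty",d@x,d@y)
```

```text
t 38.25 gauge mm [ -37.1  -164.77  297.12] F [-0.22  0.    0.21] T [ 0.002 -0.024  0.015] gap 50.1 yaw 48.61 j6 0.319
[ 0.64267762 -0.26156029  0.2971226 ]
tx,ty 0.11928424314703018 -0.11925638976374041
```

Request:
{"name": "send_rows", "arguments": {"rows": [[[0.05, 0.03, -0.03, 0, 0], [0.05, 0.065, -0.065, 0, 0], [0.05, 0.1, -0.1, 0, 0], [0.05, 0.115, -0.115, 0, 0], [0.05, 0.1193, -0.1193, 0, 0], [0.05, 0.1193, -0.1193, 0, 0], [0.05, 0.1193, -0.1193, 0.02, 0], [0.05, 0.1193, -0.1193, 0.04, 0], [0.05, 0.1193, -0.1193, 0.05, 0], [0.05, 0.1193, -0.1193, 0.05, 0]]]}}

```text
clock: 39.5
tool_pos: [0.6321, -0.0955, 0.2459]
tool_rot: [0.912, 0.41, -0.001, -0.0]
ft_force: [0.0, -0.6, 0.4]
finger_gap: 0.0498
```

Request:
{"name": "send_rows", "arguments": {"rows": [[[0.05, 0, 0, 0.02, 0], [0.05, 0, 0, 0.04, 0], [0.05, 0, 0, 0.05, 0], [0.05, 0, 0, 0.05, 0], [0.04, 0, 0, 0.05, 0], [0.034, 0, 0, 0.05, 0], [0.03, 0, 0, 0.05, 0], [0.028, 0, 0, 0.05, 0], [0.028, 0, 0, 0.05, 0], [0.028, 0, 0, 0.05, 0]]]}}

```text
clock: 40.75
tool_pos: [0.6322, -0.0945, 0.1966]
tool_rot: [0.912, 0.411, 0.0, -0.0]
ft_force: [-0.3, -0.3, -0.2]
finger_gap: 0.0282
```

Run:
```python
from look import *
st();o=get_obs();print(o["tool_pos"]);s=snapshot('scene')[0].max(2);np.set_printoptions(linewidth=200);print(s[268:275,314:334])
```

```text
t 40.75 gauge mm [ -0.23  -1.49 196.59] F [-0.33 -0.18 -0.15] T [-0.006 -0.036  0.013] gap 28.2 yaw 48.52 j6 0.558
[ 0.63219521 -0.09450038  0.19658733]
[[115 121 121 122 119 115  98  79  90  82  71  44  38  25  30  34  37  27  46  96]
 [110 123 121 125 123 119 114 102  92  83  63  37  26  16  27  34  40  45  56 101]
 [ 93 115 117 120 124 120 122 111  94  86  79  60  37  42  55  66  75  81  80 108]
 [ 73 101 115 118 122 123 122 115 100  83  87  83  74  88 106 112 103  83  83 114]
 [ 70  81 102 111 114 122 120 119 105  76 100 117 116 117 112  98  83  66  85 122]
 [ 67  75  89  90 103 106 111 117 105  83 105 120 116 102  84  78  64  56  87 125]
 [ 62  71  79  77  83  86  93  96  98  94  91  95  87  77  80  65  56  50  83 121]]
```

Request:
{"name": "send_rows", "arguments": {"rows": [[[0.028, 0.0005, -0.0003, 0, 0], [0.028, 0.001, -0.0007, 0, 0], [0.028, 0.001, -0.0007, 0, 0], [0.028, 0.001, -0.0007, 0, 0], [0.024, 0.001, -0.0007, 0, 0], [0.02, 0.001, -0.0007, 0, 0], [0.012, 0.001, -0.0007, 0, 0], [0.012, 0.001, -0.0007, 0, 0], [0.012, 0.001, -0.0007, 0, 0], [0.012, 0.001, -0.0007, 0, 0]]]}}

```text
clock: 42.05
tool_pos: [0.6323, -0.0933, 0.1967]
tool_rot: [0.912, 0.411, 0.0, -0.0]
ft_force: [-0.9, 0.2, 1.9]
finger_gap: 0.0213
```

Run:
```python
from look import *
st();o=get_obs();print(o["tool_pos"])
```

```text
t 42.05 gauge mm [  0.24  -0.36 196.7 ] F [-0.77  0.46  1.89] T [ 0.079  0.118 -0.048] gap 21.3 yaw 48.52 j6 0.559
[ 0.63233172 -0.09328189  0.19669945]
```

Request:
{"name": "send_rows", "arguments": {"rows": [[[0.012, 0, 0, 0, 0.03], [0.012, 0, 0, 0, 0.06], [0.012, 0, 0, 0, 0.09], [0.012, 0, 0, 0, 0.12], [0.012, 0, 0, 0, 0.15], [0.012, 0, 0, 0, 0.18], [0.012, 0, 0, 0, 0.2], [0.012, 0, 0, 0, 0.22], [0.012, 0, 0, 0, 0.24], [0.012, 0, 0, 0, 0.25]]]}}

```text
clock: 43.3
tool_pos: [0.6323, -0.0932, 0.1966]
tool_rot: [0.956, 0.294, 0.0, -0.0]
ft_force: [-1.8, 1.7, 4.6]
finger_gap: 0.0213
```

Run:
```python
from look import *
for i in range(4):
    st();s=snapshot('scene')[0].max(2)
np.set_printoptions(linewidth=200);print(s[270:275,314:334]);print(s[300:306,314:326])
```

```text
t 43.3 gauge mm [  0.24  -0.32 196.65] F [-1.27  2.15  4.57] T [0.19  0.312 0.096] gap 21.3 yaw 34.15 j6 0.81
t 43.35 gauge mm [  0.25  -0.32 196.68] F [-0.44  1.66  3.75] T [0.169 0.315 0.048] gap 21.0 yaw 34.14 j6 0.81
t 43.4 gauge mm [  0.22  -0.32 196.67] F [-1.3   1.58  3.66] T [0.188 0.331 0.083] gap 21.0 yaw 34.17 j6 0.81
t 43.45 gauge mm [  0.23  -0.33 196.67] F [-1.87  1.61  3.59] T [0.128 0.27  0.07 ] gap 20.7 yaw 34.18 j6 0.81
[[ 90 115 120 120 121 117 115 110 108 108 108 111 115 116 114 117 118 106  87 107]
 [ 75  94 115 120 120 119 119 105  81  94 116 122 122 121 120 117 107  82  82 114]
 [ 70  84  98 110 119 117 120 106  82  95 119 121 121 121 114 101  83  67  85 123]
 [ 70  79  80  96 101 106 112 106  91 103 118 121 111  99  84  76  66  58  83 122]
 [ 69  76  66  79  79  96  89  95  91  90  92  94  88  78  72  60  59  57  73 112]]
[[ 62  65  74  93 102  97  86  81  75  86  98 105]
 [ 66  59  73  90 101  98  87  72  67  69  71  74]
 [ 63  64  63  85  96  91  82  69  64  64  63  59]
 [ 63  65  65  74  87  80  73  69  62  63  62  66]
 [ 59  62  60  64  68  66  63  61  62  61  60  63]
 [ 54  56  55  54  59  60  55  61  60  61  61  66]]
```

Request:
{"name": "send_rows", "arguments": {"rows": [[[0.012, 0, 0, 0, 0], [0.022, 0, 0, 0, 0], [0.024, 0, 0, 0, 0], [0.026, 0, 0, 0, 0], [0.03, 0, 0, 0, 0], [0.04, 0, 0, 0, 0], [0.05, 0, 0, 0, 0], [0.05, 0, 0, 0, 0], [0.05, 0, 0, 0, 0], [0.05, 0, 0, 0, 0]]]}}

```text
clock: 44.75
tool_pos: [0.6324, -0.0933, 0.1966]
tool_rot: [0.956, 0.294, 0.0, -0.0]
ft_force: [0.3, -0.5, -0.8]
finger_gap: 0.0498
```

Run:
```python
from look import *
st();s=snapshot('scene')[0].max(2)
np.set_printoptions(linewidth=200);print(s[270:275,314:334]);print(s[300:306,314:326])
```

```text
t 44.75 gauge mm [  0.25  -0.38 196.61] F [ 0.13 -0.59 -0.83] T [ 0.018 -0.013  0.01 ] gap 49.8 yaw 34.19 j6 0.809
[[ 90 115 120 122 121 111  91  91  84  57  36  31  37  30  34  30  34  47  84 122]
 [ 75  98 118 122 122 116 100  93  81  48  30  32  29  35  36  35  34  56  94 124]
 [ 64  85  98 108 115 113  96  94  82  52  35  34  30  32  35  31  34  59  99 129]
 [ 58  71  79  88 100 107 101  93  82  62  36  25  32  41  39  34  43  61  94 125]
 [ 69  73  77  80  80  91  90  90  88  79  65  59  59  66  68  67  69  65  90 121]]
[[ 64  67  73  92 104  96  89  81  75  85  96 102]
 [ 60  63  75  95 102  96  84  75  62  64  72  70]
 [ 63  64  67  87  98  95  82  71  64  65  63  66]
 [ 61  63  63  72  81  83  72  63  63  65  63  63]
 [ 60  55  61  62  64  62  60  62  62  60  63  64]
 [ 53  51  56  59  58  60  56  62  64  63  60  61]]
```

Request:
{"name": "send_rows", "arguments": {"rows": [[[0.06, 0, 0, 0, 0], [0.06, 0, 0, -0.01, 0], [0.06, 0, 0, -0.03, 0], [0.06, 0, 0, -0.06, 0], [0.06, 0, 0, -0.1, 0], [0.06, -0.04, 0.04, -0.1, 0], [0.06, -0.08, 0.08, -0.1, 0], [0.06, -0.11, 0.11, -0.1, 0], [0.06, -0.11, 0.11, -0.1, 0], [0.06, -0.11, 0.11, -0.1, 0]]]}}

```text
clock: 46.05
tool_pos: [0.6033, -0.2457, 0.2971]
tool_rot: [0.956, 0.294, 0.0, -0.0]
ft_force: [0.1, 0.1, -0.4]
finger_gap: 0.0601
```

Run:
```python
from look import *
st();x=[];
for i in range(4): x.append(snapshot('scene')[0].max(2).astype(float))
t=snapshot('top')[0].max(2)
s=np.mean(x,0).astype(int)
np.set_printoptions(linewidth=200);print(s[270:275,314:334]);print(s[300:306,314:326]);print(s[244:254,312:340]);print(t[96:110,342:360])
```

```text
t 46.05 gauge mm [ -70.46 -138.51  297.06] F [ 0.12  0.06 -0.37] T [0.044 0.025 0.026] gap 60.1 yaw 34.18 j6 0.569
[[ 94 121 126 128 128 127 127 127 125 120 125 126 127 127 127 126 123 108  90 113]
 [ 77 103 120 126 128 128 127 125 111  94 125 127 126 127 125 123 110  88  87 120]
 [ 71  85 107 112 122 124 125 123 108  92 121 126 125 121 118 102  80  70  88 126]
 [ 63  72  84  94 105 112 118 120 111  97 122 123 118 107  88  78  64  59  90 130]
 [ 72  74  79  85  84  95  97  99 102  97  98  94  92  85  76  70  66  59  89 125]]
[[ 64  67  78  96 105 102  95  86  82  92 102 108]
 [ 64  66  77  94 105 101  91  78  68  73  77  76]
 [ 65  66  72  90 102  98  86  73  66  67  67  68]
 [ 65  64  65  76  87  85  75  68  65  66  64  65]
 [ 63  62  60  64  66  66  64  65  64  65  64  65]
 [ 52  53  57  58  63  61  60  58  60  66  65  66]]
[[151 151 149 150 151 150 149 150 151 149 148 147 144 140 144 146 149 150 148 146 148 146 143 145 147 149 150 151]
 [150 151 150 150 151 151 150 151 146 138 136 134 132 133 136 137 144 149 150 147 147 149 149 147 148 150 153 151]
 [150 151 150 152 154 152 151 14
[... 1239 characters left out ...]
108 102 109 116 117 121]
 [ 76  26  89 104 108 105 105 105 105 106 104 105 109 108 103 120 119 123]
 [ 67  25 100 106 106 107 104  94  83 106 105 108 110 106 106 125 124 124]
 [ 41  28 101 107 107 106 103  91  37  84 104 107 109 104 104 127 125 122]
 [ 19  31  88 107 107 105 105 106  38  51 104 109 109 102  96 125 122 119]
 [ 16  29  60 107 106 105 105 106  51  36 105 109 107  91  82 124 121 118]
 [ 18  22  34  87 106 105 104 107  82  13  83 110 104  62  99 128 125 119]
 [ 23  16  30  50  87 104 106 108 107  38  41 105  79  45 111 127 125 120]
 [ 26  16  27  26  50  74  89 101  96  68  60  72  32  76 110 122 121 117]
 [ 20  25  22  23  29  26  53  69  66  59  58  25  46 102 107 119 120 120]]
```

```bash
python3 -c "
from bench import *
print(hand_in())"
```

```text
the job is handed in; nothing more can be done
None
```

The punch is in the micrometer channel, blunt end against the end stop, and the spindle is wound down onto the shank. I handed the job in at about 46 s on the clock, with the arm clear of everything.

- **Punch:** I slid it home until it stalled at about 9 N on the wrist sensor, then let go. The picture after that showed it flat in the channel against the stop.
- **Winding:** I turned only the cap. The ratchet slipped about 85–90°. I then regripped and snugged it about 14° more, for an estimated total slip of about 95° from the cap and thimble lines (accurate to about 8°).
- **Clamping:** The thimble stopped at the same place both times it was tightened, and the final image shows the spindle tip at shank height.

**What did not fully agree:**
- **Springback:** The thimble line moved back a few degrees after each release, including the second one, where I measured little sideways force. I took this as the spindle relaxing to a lower clamping force, but I could not measure that force directly.
- **Torque reading:** It was too noisy to show the slip clearly, so the slip figure comes from the images.
- **First grip on the cap:** It was about 3.5 mm off centre and pushed sideways with about 12 N. I opened and regripped on centre.

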